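# Release the embossing roller with the two-button latch

## Task

With the fingertips, push the orange catch tray sideways along its track until it is fully home at the foot of the ramp. Then press the two yellow buttons all the way down together, one fingertip on each, keep both down until the wooden roller has rolled down the ramp and lies still in the tray, and then let both buttons come back up. Do not touch the roller, do not press the buttons before the tray is home or one without the other, pick nothing up, and leave the other things on the table where they are.

Things in the scene. Friction and masses are not known exactly. Their poses are not given: they have to be found in the camera images.
- bed: Blue and aluminium embossing bed, fixed to the table. Origin on the table under it, +z up. From -x (robot's side) to +x: tray track (x -102 to -40 mm, y -165 to +60, 8 high, blue end stop 30 high at y +58 to +68), ramp (x -42 to 50, 110 wide, falling 9 degrees towards -x, surface 20 to 34 high, blue cheeks 50 high), blue button housing (x 50 to 135, y -55 to 55, 55 high).
- stop_pins (a point): Midpoint between the tops of two red stop pins, 7 mm above the ramp at bed x +7; the pins (12 mm wide) stand at y +31 and -31 and hold the roller on the ramp. Each yellow button draws down the pin on its own side; one alone does not free the roller.
- tray (a joint): Sliding of the tray in m: 0 = fully home against its end, in line with the ramp; grows as the tray stands out towards the bed's -y side (up to 0.095). Push it in the bed's +y direction; it slides with about 2.5 N of friction and stays where it is left.
- tray_push (a point): Centre of the outer face (facing the bed's -y) of the tray's -y end wall, the face to push on; 28.5 mm above the table, moves with the tray, axes as the bed's. The orange tray is 52 mm (x) by 112 mm (y). Above the table: underside 10, floor 14, end walls 47, wall on the robot's side 45, lip towards the ramp 19 mm.
- left_button (a joint): Travel in m of the yellow button on the bed's +y side: 0 = up, 0.010 = all the way down. Spring: about 2 N to start, 6 N fully down; it comes back up by itself. Its pin is clear of the roller from about 0.007.
- right_button (a joint): The same for the yellow button on the bed's -y side.
- left_button_top (a point): Centre of the flat top of the left yellow button, a round cap 32 mm in diameter; at rest 72 mm above the table, at bed x +88, y +31 mm. Moves with the button. The two caps are 62 mm apart centre to centre along the bed's y (30 mm gap between them).
- right_button_top (a point): The same for the right yellow button, at bed x +88, y -31 mm.
- roller: Loose wooden embossing roller with dark ribs and brass ends, 36 mm in diameter, 90 mm long, about 180 g, lying across the ramp with its axis along the bed's y. Origin at its centre: parked at about bed x +21, z 48 mm; when lying in the tray at about bed x -71, z 32 mm. Not to be touched; it rolls down by itself in about a second once both pins are down.
- glaze_jar: Bystander: blue-labelled jar 50 mm in diameter, 65 high, standing at the bed's +y side. Origin under its centre.
- stamp: Bystander: dark wooden hand stamp, 36 mm in diameter, 58 high, standing at the bed's -y side beside the ramp. Origin under its centre.
- brush: Bystander: brush 170 mm long, lying on the table at the left. Origin underneath it.
- mug: Bystander: terracotta mug 80 mm in diameter, 90 high, beyond the bed. Origin under its centre.
- tile: Bystander: square terracotta tile 100 x 100 x 10 mm, flat on the table beyond the bed. Origin under its centre.
- slip_bottle: Bystander: grey bottle 60 mm in diameter, 150 high, beyond the bed. Origin under its centre.
- spatula: Bystander: spatula 200 mm long, lying on the table at the right. Origin underneath it.
- banding_wheel: Blue banding wheel, fixed, 240 mm in diameter, 58 high, on the table at the right. Origin under its centre.

How it is judged:
By the outcome, as a careful person would: the job done as asked, in the order asked, and still so for the second after the job is handed in, with the robot touching nothing.
It also fails if it takes over 45 s, if anything falls off the work surface, if the arm or the gripper's body presses on something with over 40 N, if the wrist force passes 120 N, or if a joint passes its speed limit or range.

## Robot

A 6-joint arm with a two-finger parallel gripper is mounted at the origin on the work surface. World frame = base frame: x ahead of the robot, y to its left, z up, the work surface at z = 0. Lengths are in m, angles in rad, forces in N, time in s.
With the tool pointing down it reaches from about 0.25 to 0.775 m from the base axis. Payload 8.9 kg.
Tool frame: the origin (TCP) lies on the centre line of the jaws, within the pads' length; the fingertips stand 17 mm ahead of it and the grasp point (between the pads) lies 2 mm behind it; z points along the fingers, y is the line along which they close (so a half turn about z gives the same grasp; the last joint's range is limited). The gripper opens to 85 mm and grips with 20 to 120 N. Pads are 22 mm wide; open, the fingers measure 114 mm over their backs; the gripper's body (76 mm by 85 mm) begins 54 mm behind the grasp point. The pads swing forward as they close: fully open they stand 13 mm farther back than shut.
Start: joints at [0.986, 0.291, -0.153, 1.127, 0, 1.431], TCP at [0.226, 0.474, 0.248] pointing down, gripper open.
Joint ranges: [-2.52, 2.52], [-0.91, 1.74], [-1.3, 1.37], [-1.96, 2.02], [-1.52, 1.47], [-3.14, 3.14]. Speed limits (rad/s): [2.22, 2.22, 2.79, 3.14, 3.14, 3.14].

## Interface

Orientations are given as a unit quaternion [x, y, z, w].
In Python, from rig import monitor, eyes, job gives the robot as it stands. The module is installed in compiled form; this text tells all that it offers.
- The arm moves only by the tool step_arm, never from a script. Its arguments are lists of equal length, an entry for each row: "grip": the closure, from 0 (fully open) to 1 (shut); "offset": the shift along the tool's x, y, z in m, a list of three; "angular": the turn, a rotation vector about the tool's x, y, z in rad, a list of three. In form: {"grip": [grip, ...], "offset": [[tx, ty, tz], ...], "angular": [[wx, wy, wz], ...]}. A call has 1 to 20 rows; each row shifts and turns the commanded pose from where the row before left it, along the tool's axes as they then stand; what a row does not reach is not made up. A row lasts 1/10 s, in which the tool goes at most 50 mm and 8.59 degrees, less where a joint would pass 70% of its speed; a pose out of reach is approached as far as the arm can. A call is refused whole if a number of a shift passes 0.05 or a number of a turn 0.15, either way. A call with a gripper value outside its range is refused whole. The fingers move at their own pace and stop on an object; "force" is the grip in N (left out, the last holds). Time passes only in rows, so rows that do not move let the fingers close. It gives the time, the measured TCP pose, the force, the opening and the grip force at its end, in the units of the state.
- monitor.state(): the state, without advancing time (a new reading comes with each control period).
- eyes.capture(name): name is "side" or "top" or "wrist"; returns the picture (384x512x3 uint8, red, green, blue); there is no depth.
- eyes.get_calibration(name): a dict with "intrinsics" (3x3 intrinsics, pixels), "cam_to_world" (4x4, takes a point from camera to world coordinates); the wrist camera has in their place "mount" (4x4, takes a point from camera to tool coordinates, whose origin is the TCP and whose axes are the flange's). Camera axes: x right, y down, z forward; pixel columns grow to the right and rows downward; lengths in m; the calibration is good to about 2 mm. The wrist camera is an equidistant fisheye: a pixel r from the principal point sees the ray r / f radians off the axis. A picture is of the moment at which its call begins: read the wrist's pose just before it. get_calibration takes no time and is no camera call.
- job.hand_in(): hands the job in; it is judged then, once.
The state is a dict: "clock": time; "joint_pos": joint angles; "joint_velocities": joint speeds; "tau": joint torques, N m; "eef_pos": TCP position; "eef_rot": TCP orientation; "contact_force": force on the tool from outside, world axes, zero at the start; "torque": the same for the moment, N m; "width": finger opening in m; "gripper_force": force on a finger pad.
Only numpy, scipy, OpenCV 4.12 (cv2) and the standard library are available. Lean on these libraries where they do the work, as an engineer would, in place of code of your own. Each camera call takes 0.05 s, during which the arm holds its last target. There are 200 camera calls.

## Working session

There is one attempt and no reset: what is moved stays moved. The work goes in short steps, Python scripts to look and compute and a tool call to move; the robot and the scene stay as the last step left them, time stands still between calls to the robot, and variables do not carry over. Pictures are saved under pics/ and viewed, at most 10 in all, crops included, and the job is handed in when it is done.

Besides the shell and the picture viewer there is one more tool, called after "Call:" as name(argument=value, ...), one argument or row to a line, values as JSON. step_arm: Moves the arm, as the interface text tells. Its arguments: {"type":"object","properties":{"grip":{"type":"array"},"offset":{"type":"array"},"angular":{"type":"array"},"force":{"type":"number"}},"required":["grip","offset","angular"]}

```bash
mkdir -p pics
cat > h.py <<'E'
import numpy as np, cv2
from rig import monitor, eyes, job
def ray(name,u,v):
    c=eyes.get_calibration(name);K=np.array(c["intrinsics"]);T=np.array(c["cam_to_world"])
    d=T[:3,:3]@np.linalg.solve(K,[u,v,1.]);return T[:3,3],d
def onz(name,u,v,z):
    o,d=ray(name,u,v);return o+d*(z-o[2])/d[2]
def snap(name,f):
    im=eyes.capture(name);cv2.imwrite(f'pics/{f}.png',im[:,:,::-1]);return im
E
python3 - <<'E'
from h import *
s=monitor.state();print(s)
t=snap("top","top0");snap("side","side0")
print(eyes.get_calibration("top"));print(eyes.get_calibration("wrist"))
E
```

```text
{'clock': 0.0, 'joint_pos': array([ 9.85714802e-01,  2.91271294e-01, -1.54104643e-01,  1.12668009e+00,
       -2.20664003e-05,  1.43150547e+00]), 'joint_velocities': array([ 0.00165421,  0.00163148,  0.00076659, -0.00078149,  0.00218831,
       -0.00112669]), 'tau': array([-6.67281238e-04, -5.37148261e+01,  3.31369150e+01,  1.60466804e-02,
       -2.53866729e-04,  1.64010868e-05]), 'eef_pos': array([0.2261417 , 0.4733579 , 0.24774504]), 'eef_rot': array([ 2.21054202e-01,  9.75261320e-01, -5.92896533e-04, -2.12850354e-04]), 'contact_force': array([-1.10243992,  0.06296653, -0.85649067]), 'torque': array([-0.04923948,  0.01060808,  0.02605744]), 'gripper_force': 0.0, 'width': 0.0857524945768035}
{'intrinsics': array([[460.85284349,   0.        , 258.76172324],
       [  0.        , 460.85284349, 192.64235023],
       [  0.        ,   0.        ,   1.        ]]), 'cam_to_world': array([[-0.01975439, -0.98770879,  0.15505196,  0.31285163],
       [-0.9997954 ,  0.01884046, -0.00736179, -0.00521887],
       [ 0.00435006, -0.15516567, -0.98787889,  1.6631992 ],
       [ 0.        ,  0.        ,  0.        ,  1.        ]])}
{'intrinsics': array([[297.31863964,   0.        , 252.99764149],
       [  0.        , 297.31863964, 192.46885586],
       [  0.        ,   0.        ,   1.        ]]), 'mount': array([[-8.29231645e-04, -9.58376882e-01, -2.85504928e-01,
         7.14176331e-02],
       [ 9.99999591e-01, -6.91889768e-04, -5.81916916e-04,
        -2.30666823e-04],
       [ 3.60157781e-04, -2.85505294e-01,  9.58377064e-01,
        -1.24174302e-01],
       [ 0.00000000e+00,  0.00000000e+00,  0.00000000e+00,
         1.00000000e+00]])}
```

View pics/top0.png

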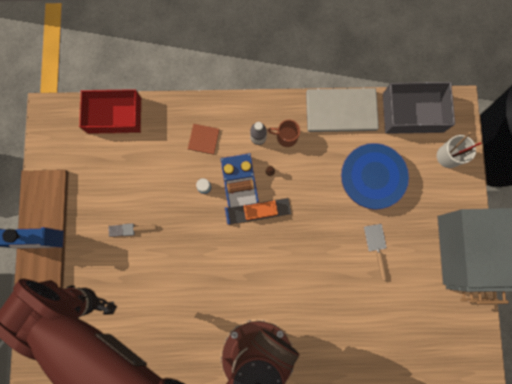

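View pics/side0.png

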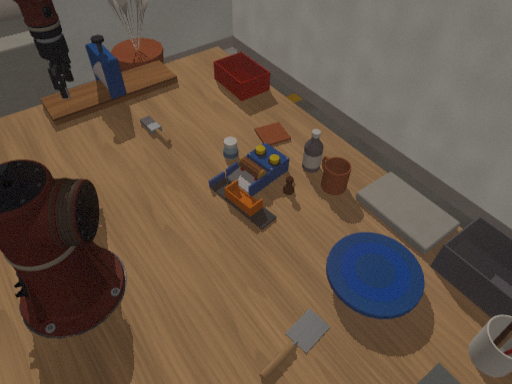

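The top view shows the bed at about (242,188): yellow buttons at (228,168) and (246,166), the orange tray at (261,210), the stamp at (270,171) and the jar at (203,186). The side view agrees. Next I measure them.

```bash
cat >> h.py <<'E'
def blobs(im,lo,hi,roi,amin=8):
    h=cv2.cvtColor(im,cv2.COLOR_RGB2HSV);m=cv2.inRange(h,np.array(lo),np.array(hi))
    x0,y0,x1,y1=roi;k=np.zeros_like(m);k[y0:y1,x0:x1]=m[y0:y1,x0:x1]
    n,l,s,c=cv2.connectedComponentsWithStats(k)
    return [(s[i,4],c[i],s[i,:4]) for i in range(1,n) if s[i,4]>=amin],k
E
python3 - <<'E'
from h import *
ims={n:cv2.imread(f'pics/{n}0.png')[:,:,::-1].copy() for n in("top","side")}
for n,roi in(("top",(210,145,300,230)),("side",(200,130,310,235))):
    for nm,lo,hi,z in(("yel",(22,150,120),(32,255,255),.070),("or",(5,200,150),(14,255,255),.035)):
        b,k=blobs(ims[n],lo,hi,roi)
        for a,c,bb in b: print(n,nm,a,c.round(1),bb,onz(n,*c,z).round(4))
        if nm=="or" and n=="top":
            print(cv2.minAreaRect(cv2.findNonZero(k)))
roi=ims["top"][140:235,190:300]
cv2.imwrite('pics/topc.png',cv2.resize(roi,None,fx=6,fy=6,interpolation=cv2.INTER_CUBIC)[:,:,::-1])
E
```

```text
top yel 42 [245.5 165.6] [242 162   8   8] [0.6603 0.0277 0.07  ]
top yel 44 [228.2 168.6] [225 165   8   8] [0.6507 0.089  0.07  ]Traceback (most recent call last):
  File "<stdin>", line 8, in <module>
cv2.error: OpenCV(4.12.0) /io/opencv/modules/imgproc/src/convhull.cpp:143: error: (-215:Assertion failed) total >= 0 && (depth == CV_32F || depth == CV_32S) in function 'convexHull'
```

Run:
```python
from h import *
ims={n:cv2.imread(f'pics/{n}0.png')[:,:,::-1].copy() for n in("top","side")}
L=np.array([.6507,.089]);R=np.array([.6603,.0277])
ey=(L-R)/np.linalg.norm(L-R);ex=np.array([ey[1],-ey[0]]);o=(L+R)/2-.088*ex
print("origin",o,"ey",ey,np.degrees(np.arctan2(ex[1],ex[0])))
for n,roi in(("top",(210,145,300,230)),("side",(200,130,310,235))):
    for nm,lo,hi,z in(("yel",(20,120,90),(34,255,255),.070),("or",(3,170,100),(14,255,255),.035)):
        b,k=blobs(ims[n],lo,hi,roi)
        for a,c,bb in b:
            p=onz(n,*c,z)[:2];print(n,nm,a,c.round(1),bb,p.round(4),"bed",(ex@(p-o)).round(4),(ey@(p-o)).round(4))
        if nm=="or" and n=="top":
            q=cv2.findNonZero(k).reshape(-1,2);P=np.array([onz(n,*x,.045)[:2]-o for x in q])
            print("tray y",np.percentile(P@ey,[0,2,98,100]),"x",np.percentile(P@ex,[0,2,98,100]))
roi=ims["top"][140:235,190:300]
cv2.imwrite('pics/topc.png',cv2.resize(roi,None,fx=6,fy=6,interpolation=cv2.INTER_CUBIC)[:,:,::-1])
```

```text
origin [0.56855968 0.04473455] ey [-0.15472102  0.9879582 ] 8.90061687545912
top yel 69 [245.6 165.7] [241 162  10   9] [0.6601 0.0274] bed 0.0878 -0.0312
top yel 64 [228.2 168.6] [224 165   9   9] [0.6507 0.0891] bed 0.088 0.0311
top or 434 [260.4 210. ] [244 201  33  19] [ 0.5058 -0.022 ] bed -0.0724 -0.0562
tray y [-0.11210057 -0.10871266 -0.00225371  0.00057551] x [-0.09863937 -0.09700484 -0.05000456 -0.04835675]
side yel 72 [259.9 148.9] [255 144  10  10] [0.6523 0.0885] bed 0.0895 0.0303
side yel 72 [273.9 158.5] [269 154  10  10] [0.6612 0.0271] bed 0.0888 -0.0318
side or 11 [271.  133.3] [269 130   5   8] [0.7571 0.1624] bed 0.2045 0.0871
side or 10 [280.2 135.3] [278 133   5   6] [0.7764 0.1353] bed 0.2194 0.0573
side or 8 [264.  138.5] [263 136   3   6] [0.7203 0.1542] bed 0.1668 0.0846
side or 335 [242.7 196.4] [225 180  38  29] [ 0.5081 -0.02  ] bed -0.0697 -0.0547
```

View pics/topc.png

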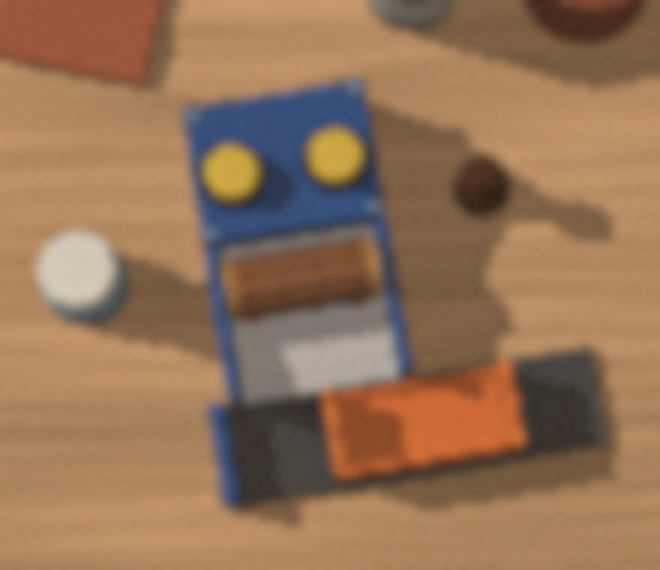

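The tray stands about 56 mm out, and the bed is turned 8.9° with its origin at about (0.569, 0.045). I align the tool with the bed, then go above the outer side of the tray.

Call:
step_arm(
  grip=[1,1,1,1,1,1,1,1,1,1,1,1,1,1,1,1,1,1,1,1],
  offset=[
    [0,0,0],
    [0,0,0],
    [0,0,0],
    [0,0,0],
    [-0.0125,-0.039,0.006],
    [-0.0125,-0.039,0.006],
    [-0.0125,-0.039,0.006],
    [-0.0125,-0.039,0.006],
    [-0.0125,-0.039,0.006],
    [-0.0125,-0.039,0.006],
    [-0.0125,-0.039,0.006],
    [-0.0125,-0.039,0.006],
    [-0.0125,-0.039,0.006],
    [-0.0125,-0.039,0.006],
    [-0.0125,-0.039,0.006],
    [-0.0125,-0.039,0.006],
    [-0.0125,-0.039,0.006],
    [-0.0125,-0.039,0.006],
    [-0.0125,-0.039,0.006],
    [-0.0125,-0.039,0.006],
  ],
  angular=[
    [0,0,-0.15],
    [0,0,-0.15],
    [0,0,-0.15],
    [0,0,-0.15],
    [0,0,0],
    [0,0,0],
    [0,0,0],
    [0,0,0],
    [0,0,0],
    [0,0,0],
    [0,0,0],
    [0,0,0],
    [0,0,0],
    [0,0,0],
    [0,0,0],
    [0,0,0],
    [0,0,0],
    [0,0,0],
    [0,0,0],
    [0,0,0],
  ],
)

```text
clock: 2.1
eef_pos: [0.5201, -0.1138, 0.1518]
eef_rot: [-0.077, 0.997, 0.0, -0.0]
contact_force: [-0.4, -0.1, 0.2]
width: -0.0002
gripper_force: 0.0
```

```bash
cat >> h.py <<'E'
from scipy.spatial.transform import Rotation as Ro
O=np.array([.5686,.0447]);ey=np.array([-.1547,.988]);ex=np.array([.988,.1547])
def bed(p): d=np.array(p[:2])-O;return np.array([ex@d,ey@d,p[2]])
def report():
    s=monitor.state();R=Ro.from_quat(s["eef_rot"])
    print("t",round(s["clock"],2),"bed",bed(s["eef_pos"]).round(4),"F bed",np.r_[ex@s["contact_force"][:2],ey@s["contact_force"][:2],s["contact_force"][2]].round(1),"w",round(s["width"],4),"j",s["joint_pos"].round(2))
    print("tool axes\n",R.as_matrix().round(3))
    return s
E
python3 - <<'E'
from h import *
s=report();snap("wrist","w1")
E
```

```text
t 2.1 bed [-0.0724 -0.1491  0.1518] F bed [-0.4 -0.1  0.2] w -0.0002 j [-0.35  0.38 -0.29  0.9   0.   -0.51]
tool axes
 [[-0.988 -0.153 -0.   ]
 [-0.153  0.988  0.   ]
 [ 0.     0.    -1.   ]]
```

View pics/w1.png

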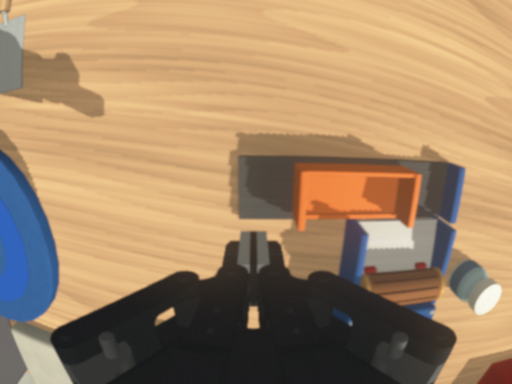

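The wrist view shows the tray's outer wall at column ~293 (rows 165–228), the track end at column ~239 and the end stop at (462,168). The fingertips at (253,235) are clear on the -y side.

```bash
cat >> h.py <<'E'
def wz(u,v,z,s):
    c=eyes.get_calibration("wrist");K=np.array(c["intrinsics"]);M=np.array(c["mount"])
    a=np.array([(u-K[0,2])/K[0,0],(v-K[1,2])/K[1,1]]);r=np.linalg.norm(a)
    d=np.r_[a/r*np.sin(r),np.cos(r)];R=Ro.from_quat(s["eef_rot"]).as_matrix()
    o=R@M[:3,3]+s["eef_pos"];d=R@M[:3,:3]@d;return bed(o+d*(z-o[2])/d[2])
E
python3 - <<'E'
from h import *
s=monitor.state()
for u,v,z in((293,165,.047),(293,222,.047),(421,175,.047),(239,155,.008),(239,217,.008),(465,168,.03)):print(u,v,wz(u,v,z,s).round(4))
E
```

```text
293 165 [-0.0965 -0.1244  0.047 ]
293 222 [-0.0483 -0.1227  0.047 ]
421 175 [-0.0896 -0.0079  0.047 ]
239 155 [-0.098  -0.1687  0.008 ]
239 217 [-0.0378 -0.1698  0.008 ]
465 168 [-0.0941  0.059   0.03  ]
```

Call:
step_arm(
  grip=[1,1,1,1,1,1,1,1,1,1,1,1,1,1,1],
  offset=[
    [0.001,0,0.0185],
    [0,0,0.0185],
    [0,0,0.0185],
    [0,0,0.0185],
    [0,0,0.0185],
    [0,0,0.0185],
    [0,0,0],
    [0,0.005,0],
    [0,0.005,0],
    [0,0.005,0],
    [0,0.005,0],
    [0,0.005,0],
    [0,0.005,0],
    [0,0.005,0],
    [0,0.005,0],
  ],
  angular=[
    [0,0,0],
    [0,0,0],
    [0,0,0],
    [0,0,0],
    [0,0,0],
    [0,0,0],
    [0,0,0],
    [0,0,0],
    [0,0,0],
    [0,0,0],
    [0,0,0],
    [0,0,0],
    [0,0,0],
    [0,0,0],
    [0,0,0],
  ],
)

```text
clock: 3.65
eef_pos: [0.5131, -0.0727, 0.0416]
eef_rot: [-0.077, 0.997, -0.0, 0.0]
contact_force: [0.4, -2.4, 2.5]
width: -0.0002
gripper_force: 1.5
```

```bash
python3 -c "
from h import *
report()"
```

```text
t 3.65 bed [-0.073  -0.1074  0.0416] F bed [ 0.  -2.4  2.5] w -0.0002 j [-0.28  0.49 -0.46  0.62 -0.   -0.44]
tool axes
 [[-0.988 -0.153  0.001]
 [-0.153  0.988 -0.001]
 [-0.001 -0.001 -1.   ]]
```

Call:
step_arm(
  grip=[1,1,1,1,1,1,1,1],
  offset=[
    [0,0.005,0],
    [0,0.005,0],
    [0,0.005,0],
    [0,0.005,0],
    [0,0.005,0],
    [0,0.004,0],
    [0,0.003,0],
    [0,0,0],
  ],
  angular=[
    [0,0,0],
    [0,0,0],
    [0,0,0],
    [0,0,0],
    [0,0,0],
    [0,0,0],
    [0,0,0],
    [0,0,0],
  ],
)

```text
clock: 4.45
eef_pos: [0.5073, -0.0406, 0.0411]
eef_rot: [-0.077, 0.997, 0.0, -0.0]
contact_force: [-0.4, -0.6, 0.8]
width: -0.0003
gripper_force: 0.1
```

Call:
step_arm(
  grip=[1,1,1,1],
  offset=[
    [0,0.003,0],
    [0,0.003,0],
    [0,0.002,0],
    [0,0.001,0],
  ],
  angular=[
    [0,0,0],
    [0,0,0],
    [0,0,0],
    [0,0,0],
  ],
)

```text
clock: 4.85
eef_pos: [0.5061, -0.0329, 0.0412]
eef_rot: [-0.077, 0.997, -0.001, -0.0]
contact_force: [0.4, -9.5, -0.8]
width: -0.0001
gripper_force: 4.6
```

Call:
step_arm(
  grip=[1,1,1],
  offset=[
    [0,0.002,0],
    [0,0,0],
    [0,0,0],
  ],
  angular=[
    [0,0,0],
    [0,0,0],
    [0,0,0],
  ],
)

```text
clock: 5.15
eef_pos: [0.5061, -0.0327, 0.0413]
eef_rot: [-0.076, 0.997, -0.003, -0.0]
contact_force: [0.3, -15.8, -1.7]
width: -0.0
gripper_force: 7.3
```

It stalled at 16 N, so the tray is home. I back off, rise and go over the buttons.

Call:
step_arm(
  grip=[1,1,1,1,1,0.45,0.45,0.45,0.45,0.45,0.45,0.45,0.45,0.45,0.45,0.45],
  offset=[
    [0,-0.012,0],
    [0,-0.012,0],
    [0,0,-0.03],
    [0,0,-0.03],
    [0,0,-0.03],
    [0,0,-0.03],
    [-0.02,0.011,0],
    [-0.02,0.011,0],
    [-0.02,0.011,0],
    [-0.02,0.011,0],
    [-0.02,0.011,0],
    [-0.02,0.011,0],
    [-0.02,0.011,0],
    [-0.02,0.011,0],
    [0,0,0],
    [0,0,0],
  ],
  angular=[
    [0,0,0],
    [0,0,0],
    [0,0,0],
    [0,0,0],
    [0,0,0],
    [0,0,0],
    [0,0,0],
    [0,0,0],
    [0,0,0],
    [0,0,0],
    [0,0,0],
    [0,0,0],
    [0,0,0],
    [0,0,0],
    [0,0,0],
    [0,0,0],
  ],
)

```text
clock: 6.75
eef_pos: [0.654, 0.0573, 0.1607]
eef_rot: [-0.077, 0.997, 0.0, -0.001]
contact_force: [-0.2, -0.3, -0.2]
width: 0.0468
gripper_force: 0.0
```

Run:
```python
from h import *
s=report();im=snap("wrist","w2")
b,k=blobs(im,(20,120,90),(34,255,255),(0,0,512,384),40)
for a,c,bb in b: print(a,c.round(1),bb,wz(*c,.07,s).round(4))
```

```text
t 6.75 bed [ 0.0863 -0.0008  0.1607] F bed [-0.2 -0.3 -0.2] w 0.0468 j [-0.02  0.6   0.09  1.07  0.   -0.18]
tool axes
 [[-0.988 -0.154 -0.001]
 [-0.154  0.988  0.   ]
 [ 0.001  0.001 -1.   ]]
1363 [216.7 205.9] [196 185  42  42] [ 0.0891 -0.0297  0.07  ]
1333 [294.5 206.5] [275 186  41  42] [0.0897 0.0303 0.07  ]
```

View pics/w2.png

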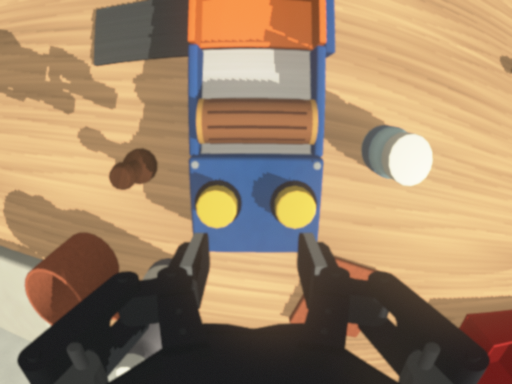

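The tray touches the end stop (column ~330), and the buttons are at (217,206) and (295,206). Before descending I check the clearance to the bottle and the mug.

Run:
```python
from h import *
for n,u,v,z in(("bottle",258,127,.15),("bottle base",258,140,.0),("mug",288,130,.09)):print(n,bed(onz("top",u,v,z)).round(3))
```

```text
bottle [ 0.195 -0.094  0.15 ]
bottle base [ 0.191 -0.094  0.   ]
mug [ 0.184 -0.2    0.09 ]
```

Call:
step_arm(
  grip=[0.45,0.45,0.45,0.45,0.45,0.45],
  offset=[
    [-0.003,0.001,0.016],
    [0,0,0.016],
    [0,0,0.016],
    [0,0,0.016],
    [0,0,0],
    [0,0,0],
  ],
  angular=[
    [0,0,0],
    [0,0,0],
    [0,0,0],
    [0,0,0],
    [0,0,0],
    [0,0,0],
  ],
)

```text
clock: 7.4
eef_pos: [0.6567, 0.0584, 0.0977]
eef_rot: [-0.077, 0.997, 0.0, -0.0]
contact_force: [-1.0, 0.2, 1.7]
width: 0.047
gripper_force: 0.0
```

Run:
```python
from h import *
s=report();im=snap("wrist","w3")
```

```text
t 7.4 bed [ 0.0892 -0.0001  0.0977] F bed [-1.   0.3  1.7] w 0.047 j [-0.02  0.65  0.02  0.94  0.   -0.18]
tool axes
 [[-0.988 -0.153 -0.001]
 [-0.153  0.988  0.   ]
 [ 0.     0.    -1.   ]]
```

View pics/w3.png

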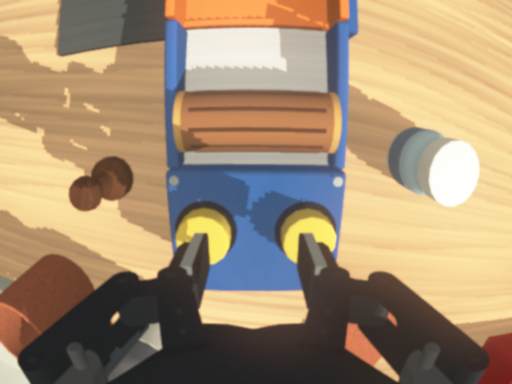

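The fingertips stand over both caps, with cap centres at (205,232) and (307,230). I press.

Call:
step_arm(
  grip=[0.45,0.45,0.45,0.45],
  offset=[
    [0,0,0.005],
    [0,0,0.005],
    [0,0,0.005],
    [0,0,0.005],
  ],
  angular=[
    [0,0,0],
    [0,0,0],
    [0,0,0],
    [0,0,0],
  ],
)

```text
clock: 7.85
eef_pos: [0.6576, 0.0589, 0.0778]
eef_rot: [-0.077, 0.997, -0.0, 0.001]
contact_force: [-1.5, -0.5, 11.4]
width: 0.0472
gripper_force: 5.3
```

Call:
step_arm(
  grip=[0.45,0.45,0.45,0.45,0.45],
  offset=[
    [0,0,0.003],
    [0,0,0.002],
    [0,0,0],
    [0,0,0],
    [0,0,0],
  ],
  angular=[
    [0,0,0],
    [0,0,0],
    [0,0,0],
    [0,0,0],
    [0,0,0],
  ],
)

```text
clock: 8.35
eef_pos: [0.6577, 0.0589, 0.0762]
eef_rot: [-0.077, 0.997, -0.0, 0.001]
contact_force: [-12.6, -0.7, 36.6]
width: 0.0471
gripper_force: 18.4
```

Both buttons are bottomed out at 37 N. I hold them while the roller rolls.

Call:
step_arm(
  grip=[0.45,0.45,0.45,0.45,0.45,0.45,0.45,0.45,0.45,0.45,0.45,0.45,0.45,0.45,0.45,0.45,0.45,0.45,0.45,0.45],
  offset=[
    [0,0,-0.001],
    [0,0,0],
    [0,0,0],
    [0,0,0],
    [0,0,0],
    [0,0,0],
    [0,0,0],
    [0,0,0],
    [0,0,0],
    [0,0,0],
    [0,0,0],
    [0,0,0],
    [0,0,0],
    [0,0,0],
    [0,0,0],
    [0,0,0],
    [0,0,0],
    [0,0,0],
    [0,0,0],
    [0,0,0],
  ],
  angular=[
    [0,0,0],
    [0,0,0],
    [0,0,0],
    [0,0,0],
    [0,0,0],
    [0,0,0],
    [0,0,0],
    [0,0,0],
    [0,0,0],
    [0,0,0],
    [0,0,0],
    [0,0,0],
    [0,0,0],
    [0,0,0],
    [0,0,0],
    [0,0,0],
    [0,0,0],
    [0,0,0],
    [0,0,0],
    [0,0,0],
  ],
)

```text
clock: 10.35
eef_pos: [0.6577, 0.0589, 0.0764]
eef_rot: [-0.077, 0.997, -0.0, 0.001]
contact_force: [-10.0, -0.3, 29.0]
width: 0.0471
gripper_force: 14.3
```

Run:
```python
from h import *
a=snap("wrist","w4");b=snap("top","t4")
c=eyes.capture("side")[130:235,200:310];d=eyes.capture("side")[130:235,200:310]
print(np.abs(c.astype(int)-d).max())
cv2.imwrite('pics/m4.png',np.hstack([a,cv2.resize(c,(288,384))])[:,:,::-1])
report()
```

```text
22
t 10.55 bed [0.0902 0.0002 0.0764] F bed [-9.4  0.2 28.5] w 0.0472 j [-0.02  0.67 -0.    0.89 -0.   -0.18]
tool axes
 [[-0.988 -0.154  0.002]
 [-0.154  0.988 -0.   ]
 [-0.002 -0.001 -1.   ]]
```

View pics/m4.png

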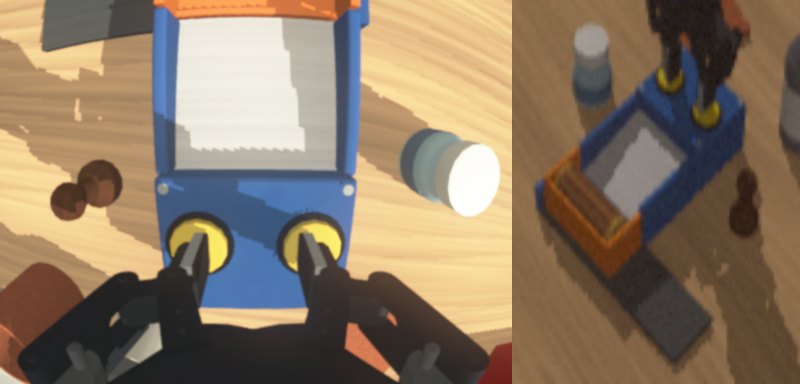

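The roller lies in the tray (side crop, ~(590,205)) and the ramp is clear. I hold one more second, then release straight up.

Call:
step_arm(
  grip=[0.45,0.45,0.45,0.45,0.45,0.45,0.45,0.45,0.45,0.45,0.45,0.45,0.45,0.45,0.45,0.45,0.45,0.45,0.45],
  offset=[
    [0,0,0],
    [0,0,0],
    [0,0,0],
    [0,0,0],
    [0,0,0],
    [0,0,0],
    [0,0,0],
    [0,0,0],
    [0,0,0],
    [0,0,0],
    [0,0,-0.005],
    [0,0,-0.005],
    [0,0,-0.005],
    [0,0,-0.01],
    [0,0,-0.02],
    [0,0,-0.03],
    [0,0,-0.03],
    [0,0,0],
    [0,0,0],
  ],
  angular=[
    [0,0,0],
    [0,0,0],
    [0,0,0],
    [0,0,0],
    [0,0,0],
    [0,0,0],
    [0,0,0],
    [0,0,0],
    [0,0,0],
    [0,0,0],
    [0,0,0],
    [0,0,0],
    [0,0,0],
    [0,0,0],
    [0,0,0],
    [0,0,0],
    [0,0,0],
    [0,0,0],
    [0,0,0],
  ],
)

```text
clock: 12.45
eef_pos: [0.6575, 0.059, 0.1789]
eef_rot: [-0.077, 0.997, -0.0, 0.001]
contact_force: [-1.0, 0.6, 0.3]
width: 0.0471
gripper_force: 0.0
```

Run:
```python
from h import *
a=snap("wrist","w5");c=eyes.capture("side")[130:235,200:310]
cv2.imwrite('pics/m5.png',np.hstack([a,cv2.resize(c,(288,384))])[:,:,::-1]);report()
```

```text
t 12.55 bed [0.0891 0.0005 0.1772] F bed [ 0.4 -0.2 -0.5] w 0.0466 j [-0.02  0.59  0.13  1.11  0.   -0.18]
tool axes
 [[-0.988 -0.154 -0.002]
 [-0.154  0.988  0.   ]
 [ 0.002  0.    -1.   ]]
```

View pics/m5.png

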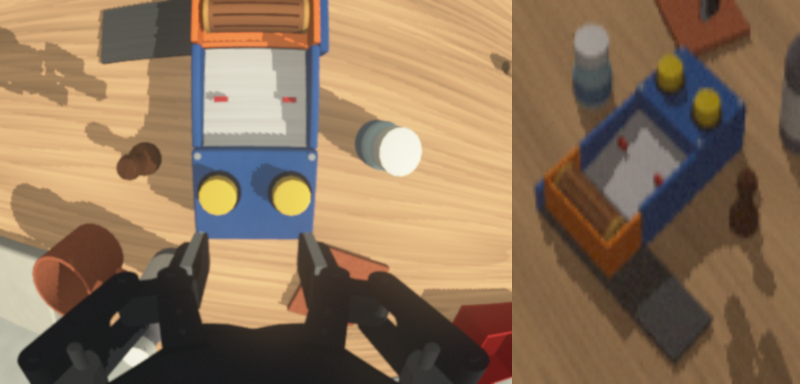

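The roller rests in the home tray (257,15), both buttons (218,195) and (292,195) are up, the red pins are back up, and the bystanders have not moved.

```bash
python3 -c "
from rig import job
print(job.hand_in())"
```

```text
the job is handed in; nothing more can be done
None
```

The job is handed in: the tray is home, the roller lies still in it, both buttons are back up, and nothing else on the table was moved (12.6 s of the 45 s used).

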